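# Open the cam-locked model case

## Robot

A 6-joint arm with a two-finger parallel gripper is mounted at the origin on the work surface. World frame = base frame: x ahead of the robot, y to its left, z up, the work surface at z = 0. Lengths are in m, angles in rad, forces in N, time in s.
With the tool pointing down it reaches from about 0.425 to 0.95 m from the base axis. Payload 3.5 kg.
Tool frame: the origin (TCP) lies between the finger pads; the fingertips stand 22 mm ahead of it and the grasp point (between the pads) lies 3 mm ahead of it (ctrl.nose_length is the z of the fingertips in the tool frame, in m); z points along the fingers, y is the line along which they close (so a half turn about z gives the same grasp; the last joint's range is limited). The gripper opens to 85 mm and grips with 20 to 120 N. Pads are 22 mm wide; open, the fingers measure 114 mm over their backs; the gripper's body (76 mm by 85 mm) begins 54 mm behind the grasp point. The pads swing forward as they close: fully open they stand 13 mm farther back than shut.
Start: joints at [-1.292, 0.286, 1.577, -0, 1.279, -0.15], TCP at [0.281, -0.614, 0.253] pointing down, gripper open.
Joint ranges: [-2.77, 2.77], [-0.9, 2.22], [0.21, 2.48], [-1.53, 4.67], [0.24, 2.81], [-2.84, 2.84]. Speed limits (rad/s): [2.79, 2.79, 3.14, 3.14, 3.14, 3.14].

## Interface

Orientations are given as a unit quaternion [x, y, z, w].
In Python, from plant import ctrl gives the robot as it stands. The module is installed in compiled form; this text tells all that it offers.
- The arm moves only by the tool send_rows, never from a script. Its argument "rows" is text: rows parted by semicolons, each of 7 numbers parted by spaces: the turn, a rotation vector about the tool's x, y, z in shares of 90 degrees (1.0 is 90 degrees), then the shift along the tool's x, y, z in shares of 1 m (1.0 is 1 m), then the opening, from -1 (shut) to 1 (fully open). A call has 1 to 8 rows; each row is the pose to reach, as a shift and turn from the pose commanded when the call began, along the tool's axes at that moment; what a row does not reach only later rows make up. A row lasts 1/8 s, in which the tool goes at most 62.5 mm and 10.7 degrees, less where a joint would pass 70% of its speed; a pose out of reach is approached as far as the arm can. No shift or turn number may pass 1 either way. A call with a gripper value outside its range is refused whole. The fingers move at their own pace and stop on an object; "grip_force" is the grip in N (left out, the last holds). Time passes only in rows, so rows that repeat a pose let the fingers close. It gives the time, the measured TCP pose, the force, the opening and the grip force at its end, in the units of the state.
- ctrl.get_state(): the state, without advancing time (a new reading comes with each control period).
- ctrl.read_camera(name): name is "scene" or "top"; returns a dict with "color" (480x640x3 uint8, red, green, blue), "fx", "fy", "cx", "cy" (pixels), "D" ([k1, k2, p1, p2, k3] as OpenCV has them; the pictures are not rectified), "extrinsics" (4x4, takes a point from world to camera coordinates). Camera axes: x right, y down, z forward; pixel columns grow to the right and rows downward; lengths in m; the calibration is good to about 2 mm. A picture is of the moment at which its call begins. There is no depth.
- ctrl.sign_off(): hands the job in; it is judged then, once.
Trained networks look in a picture, given as the dict that the camera call returned (one of the last four; its "shot" number tells which), for a name from the list of things; names that differ only in an ending like _2 or _b are one class to them, and where a whole thing is asked for, a point or a joint stands for the part that bears it (a point fixed in the world has none). Each returns a list of dicts, best first, with "p" (0 to 1); they miss things now and then, are a little off and sometimes report something else, mostly with a low value. They report only what shows in the picture. A call takes as long as a camera call.
- ctrl.look_for(picture, target): "position" ([x, y, z] in m, in the coordinates of the camera as it stood for that picture, good to about 4 mm: the middle of the surface that is visible of it).
The state is a dict: "time": time; "qpos": joint angles; "dq": joint speeds; "joint_efforts": joint torques, N m; "eef_pos": TCP position; "tcp_rot": TCP orientation; "contact_force": force on the tool from outside, world axes, zero at the start; "wrist_torque": the same for the moment, N m; "opening": opening from 0.0 (shut) to 1.0 (fully open); "finger_force": force on a finger pad.
Only numpy, scipy, OpenCV 4.12 (cv2) and the standard library are available. Lean on these libraries where they do the work, as an engineer would, in place of code of your own. Each camera call takes 0.05 s, during which the arm holds its last target. There are 200 camera calls.

## Task

Open the grey model case: turn its orange lock knob slowly clockwise until you feel the drag give way as it settles into the hidden notch, and there press the knob down until it is fully home. Press gently and never force the knob down where it does not want to go. Then slide the white cover fully open by its black handle, leave it open with the knob still down, and do not disturb the glue bottles or the white street model.

Things in the scene. Friction and masses are not known exactly. Their poses are not given: they have to be found in the camera images.
- model_case: grey case fixed to the table, 130 mm (its x) by 320 mm (its y), 60 mm high; origin at the centre of its underside, z up. Lock at its -y end, vertical axis at x 0, y -110 mm: dark steel top plate at 60 mm, on it an aluminium dial disc 60 mm across, top at 66 mm. The white sliding cover lies on the rest, top at 66 mm
- knob: orange lock knob on the dial: round skirt 40 mm across, 6 mm thick, and on it an upright grip bar 52 mm long (its x), 16 mm thick (its y), 6 to 38 mm above the origin, a white line on top at its +x end. Origin on the axis at the skirt's underside: 74 mm above the table when up, 66 mm (skirt on the disc) when home. z up. It carries a key and a bolt out of sight
- dial (a joint): knob angle, rad, grows clockwise from above; 0: bar along the case's x; starts at 0 to 0.3; stop at 2.2. Hidden notch, middle at 0.75 to 1.5. Halted between small steps, drag leaves up to 0.25 N m either way; over the last 0.25 rad before the middle the knob pulls ahead by 0.3 to 0.5; past it, it resists with up to 0.9. Let go within 0.1 rad of the middle, it settles there in 0.5 s
- press (a joint): how far the knob is pressed down, m: 0 up, 0.008 home. It goes down only within about 0.06 rad of the notch's middle, against 5 to 8 N, and stays where it is left. Elsewhere its key stands on the hidden plate after 1.5 mm and must not be forced (over 25 N damages it)
- cover (a joint): how far the cover has slid, m: 0 shut, 0.09 fully open; slides along the case's +y, away from the lock, with about 2 N of friction, and stays where it is left. While the knob is up its bolt holds the cover (2 mm of play); it is free once the knob is 6 mm down
- cover_grip (a point): grip point on the cover's black upright handle, a bar 50 mm long (case x), 14 mm thick (case y), from 65 to 97 mm above the table; the point is in its middle, 85 mm above the table, 140 mm from the knob's axis when shut
- glue_blue: loose glue bottle, 40 mm across, 112 mm tall, white with a blue nozzle; origin at the centre of its underside. Bystander
- glue_pink: loose glue bottle, 40 mm across, 112 mm tall, white with a pink nozzle; origin at the centre of its underside. Bystander
- site_model: loose white street model, a plate 100 mm (its x) by 160 mm (its y) with small houses, 36 mm high in all; origin at the centre of its underside. Bystander

How it is judged:
On the way, in this order (a step that is already met when the one before it is completed fails the run):
1. the knob is turned to the notch and pressed home while the cover is still shut (value of joint press above 0.0065 m and value of joint cover below 0.01 m), for 0.2 s.
2. the cover is slid open (value of joint cover above 0.08 m), for 0.2 s.
At the end, for the whole second after the job is handed in: The knob is down (press over 6.5 mm of 8) and the cover is open (over 80 mm of 90), both left so, everything let go and at rest (value of joint press above 0.0065 m and value of joint cover above 0.08 m and velocity of joint cover below 0.01 m/s); the robot touches nothing.
It fails at once if the knob's hidden key or bolt is forced against the lock or the held cover with more than 25 N (contact force between knob and model_case above 25 N).
It fails at once if the blue glue bottle is pushed more than 15 mm or tipped (distance of glue_blue from where it was at the start of the episode above 0.015 m or angle between glue_blue's own z axis and vertical above 0.3 rad).
It fails at once if the pink glue bottle is pushed more than 15 mm or tipped (distance of glue_pink from where it was at the start of the episode above 0.015 m or angle between glue_pink's own z axis and vertical above 0.3 rad).
It fails at once if the street model is pushed more than 15 mm or tipped (distance of site_model from where it was at the start of the episode above 0.015 m or angle between site_model's own z axis and vertical above 0.2 rad).
It also fails if it takes over 72 s, if anything falls off the work surface, if the arm or the gripper's body presses on something with over 40 N, if the wrist force passes 120 N, or if a joint passes its speed limit or range.

## Working session

There is one attempt and no reset: what is moved stays moved. The work goes in short steps, Python scripts to look and compute and a tool call to move; the robot and the scene stay as the last step left them, time stands still between calls to the robot, and variables do not carry over. Pictures are saved under pics/ and viewed, at most 10 in all, crops included, and the job is handed in when it is done.

Besides the shell and the picture viewer there is one more tool, called after "Emit:" as name(argument=value, ...) on one line, values as JSON. send_rows: Moves the arm, as the interface text tells. Its arguments: {"type":"object","properties":{"rows":{"type":"string"},"grip_force":{"type":"number"}},"required":["rows"]}

```bash
mkdir -p pics; cat > h.py <<'E'
import numpy as np,cv2
from plant import ctrl
from scipy.spatial.transform import Rotation as R
def w(p,pos):
    return np.linalg.inv(p["extrinsics"])@np.r_[pos,1]
def save(p,n): cv2.imwrite(f"pics/{n}.png",p["color"][:,:,::-1])
def K(p): return np.array([[p["fx"],0,p["cx"]],[0,p["fy"],p["cy"]],[0,0,1]])
def onplane(p,uv,z):
    u=cv2.undistortPoints(np.array([[uv]],float),K(p),np.array(p["D"]))[0,0]
    E=np.linalg.inv(p["extrinsics"]); d=E[:3,:3]@np.r_[u,1]; o=E[:3,3]
    return o+d*(z-o[2])/d[2]
def proj(p,X):
    E=p["extrinsics"]; return cv2.projectPoints(np.atleast_2d(np.array(X,float)),cv2.Rodrigues(E[:3,:3])[0],E[:3,3],K(p),np.array(p["D"]))[0][:,0]
E
python3 - <<'E'
from h import *
np.set_printoptions(precision=4,suppress=True)
for c in("top","scene"):
    p=ctrl.read_camera(c); save(p,c+"0")
    for n in("model_case","knob","cover_grip","glue_blue","glue_pink","site_model"):
        for r in ctrl.look_for(p,n)[:2]: print(c,n,round(r["p"],2),w(p,r["position"])[:3], proj(p,w(p,r["position"])[:3])[0])
s=ctrl.get_state(); print(s)
print(ctrl.nose_length)
E
```

```text
top model_case 0.72 [ 0.5299 -0.0247  0.0654] [356.402  268.4409]
top knob 0.88 [ 0.4912 -0.1217  0.1123] [432.1872 294.7267]
top cover_grip 0.62 [0.5464 0.0225 0.0674] [323.5966 256.1337]
top glue_blue 0.83 [ 0.6255 -0.1081  0.0654] [413.0618 204.9902]
top glue_pink 0.6 [0.6616 0.0167 0.0635] [328.9723 179.7896]
top site_model 0.94 [0.3893 0.0692 0.0062] [290.0951 364.154 ]
top site_model 0.45 [0.6632 0.0164 0.0622] [329.1645 179.0548]
scene model_case 0.76 [0.5444 0.0241 0.0672] [324.5314 253.3106]
scene knob 0.65 [ 0.4923 -0.1243  0.1   ] [303.6289 155.8212]
scene cover_grip 0.97 [0.5506 0.04   0.0674] [326.7316 263.4887]
scene glue_blue 0.62 [ 0.6348 -0.1028  0.0576] [224.9099 221.0849]
scene glue_pink 0.64 [0.6735 0.0256 0.0616] [237.7936 298.1236]
scene glue_pink 0.46 [ 0.638  -0.1042  0.0608] [222.1619 219.8869]
scene site_model 0.62 [0.3975 0.0786 0.0087] [428.6338 261.9537]
{'time': 0.7, 'qpos': array([-1.292 ,  0.2863,  1.5767, -0.    ,  1.2786, -0.15  ]), 'dq': array([-0.0002, -0.0007,  0.0002, -0.0008, -0.0004, -0.0005]), 'joint_efforts': array([ -0.0002, -40.5822, -29.2858,  -0.0001,   0.0004,   0.    ]), 'eef_pos': array([ 0.2807, -0.6139,  0.2534]), 'tcp_rot': array([ 0.9771,  0.2128, -0.    ,  0.    ]), 'contact_force': array([-0.8306, -0.7187,  0.9833]), 'wrist_torque': array([0.0022, 0.0122, 0.0416]), 'finger_force': 0.0, 'opening': 1.0004612613029338}
0.022
```

View pics/top0.png

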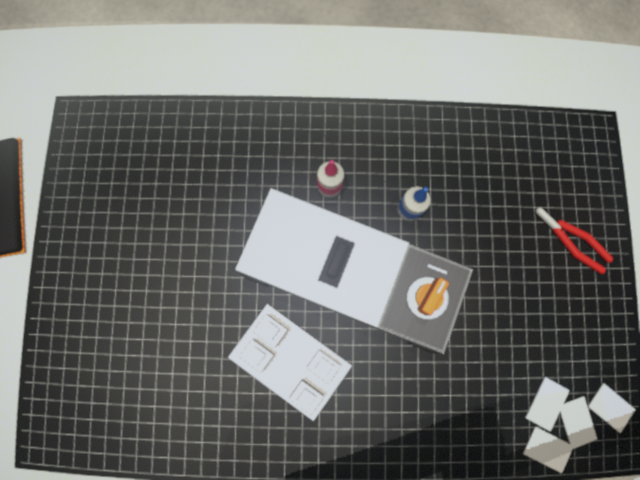

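View pics/scene0.png

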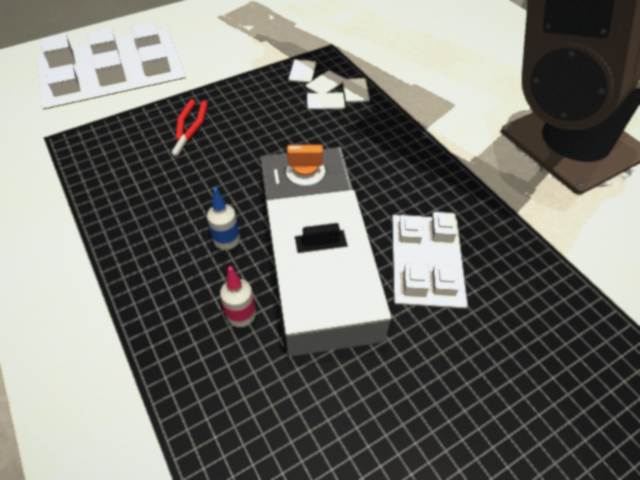

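The top view shows the case with its lock at lower right (disc about (428,297), bar running to (441,287)), the handle at (337,261), bottles at (331,178) and (415,202), and the street model at (290,362). The scene view agrees. I'll fit the case pose from the corners in both views.

```bash
cat > fit.py <<'E'
from h import *
from scipy.optimize import least_squares
np.set_printoptions(precision=4,suppress=True)
C=np.array([[-.065,.16,.066],[.065,.16,.066],[-.065,-.16,.06],[.065,-.16,.06]])
t=ctrl.read_camera("top"); s=ctrl.read_camera("scene")
T=np.array([[237,269],[272,189],[444,352],[472,269]]); S=np.array([[387,320],[289,333],[341,149],[263,156]])
def W(q,P): return R.from_euler("z",q[2]).apply(P)+[q[0],q[1],0]
for name,cs in(("both",((t,T),(s,S))),("top",((t,T),)),("scene",((s,S),))):
    f=lambda q:np.concatenate([(proj(p,W(q,C))-U).ravel() for p,U in cs])
    r=least_squares(f,[.53,-.02,.4]); print(name,r.x,np.abs(r.fun).round(1))
    q=r.x; print("axis",W(q,[[0,-.11,.1]]),"grip",W(q,[[0,.03,.085]]))
    if name=="both": Q=q
hsv=cv2.cvtColor(t["color"],cv2.COLOR_RGB2HSV)
q=Q; im=t["color"].copy()
def poly(P,col):
    u=proj(t,W(q,P)); cv2.polylines(big,[((u-o)*k).round().astype(int)],True,col,1)
o=np.array([300,160]);k=4
big=cv2.resize(im[160:310,300:500] if 0 else im[220:360,300:480],None,fx=k,fy=k,interpolation=cv2.INTER_CUBIC); o=np.array([300,220])-.0
def rect(cx,cy,a,b,z,an=0):
    P=np.array([[-a,-b],[a,-b],[a,b],[-a,b]])/2; c,s_=np.cos(-an),np.sin(-an)
    P=P@np.array([[c,s_],[-s_,c]]); return np.c_[P+[cx,cy],np.full(4,z)]
th=np.linspace(0,6.28,40)
poly(np.c_[.03*np.cos(th),-.11+.03*np.sin(th),0*th+.066],(0,255,0))
poly(rect(0,-.11,.052,.016,.112,0.15),(0,0,255))
poly(rect(0,.03,.05,.014,.097),(255,0,0)); poly(C[[0,1,3,2]],(255,255,0))
cv2.imwrite("pics/ov1.png",big[:,:,::-1])
E
python3 fit.py
```

```text
both [ 0.5282 -0.0239 -0.3665] [2.2 0.2 1.1 1.1 0.5 2.4 1.  0.8 3.3 1.6 3.9 0.9 0.6 1.8 2.7 0. ]
axis [[ 0.4888 -0.1266  0.1   ]] grip [[0.539  0.0041 0.085 ]]
top [ 0.5292 -0.025  -0.3609] [1.4 0.2 0.8 1.2 0.7 1.2 1.7 0.5]
axis [[ 0.4904 -0.1279  0.1   ]] grip [[0.5398 0.0031 0.085 ]]
scene [ 0.5272 -0.0227 -0.374 ] [3.7 0.8 3.7 1.1 1.1 1.5 1.  0.1]
axis [[ 0.487  -0.1251  0.1   ]] grip [[0.5381 0.0052 0.085 ]]
```

View pics/ov1.png

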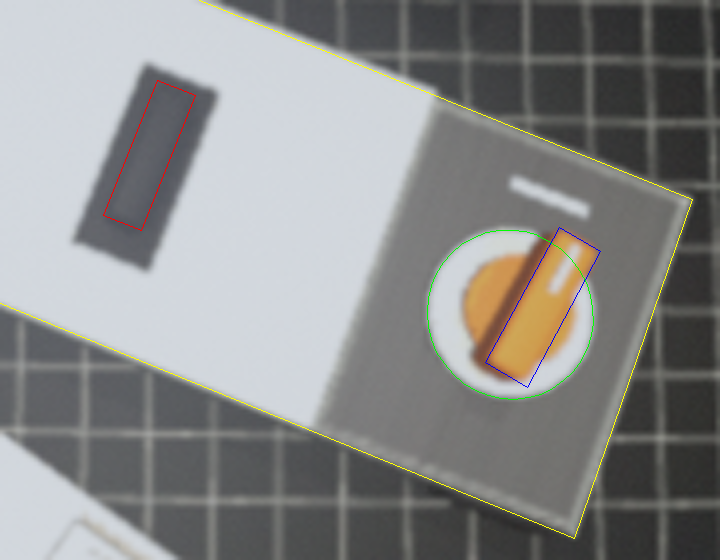

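```bash
cat >> h.py <<'E'
def go(x,y,z,yaw):
    "turn about tool z (deg) and shift (mm, tool axes) to a tool-down pose; also state"
    s=ctrl.get_state(); r=R.from_quat(s["tcp_rot"]); m=r.as_matrix()
    y0=np.arctan2(m[1,0],m[0,0]); d=(y0-yaw+np.pi)%(2*np.pi)-np.pi
    print("turnz",np.degrees(d).round(2),"shift",(m.T@(np.array([x,y,z])-s["eef_pos"])*1e3).round(1),"t",s["time"],"F",s["contact_force"].round(2),"M",s["wrist_torque"].round(3),"tilt",m[:,2].round(4),"yaw",round(y0,4),"q6",s["qpos"][[0,5]].round(2))
E
python3 -c "
from h import *
go(.49,-.125,.18,2.625)"
```

```text
turnz -125.83 shift [ 393.6 -357.6   73.3] t 0.8 F [-0.48  1.23  0.76] M [ 0.002  0.003 -0.009] tilt [-0.  0. -1.] yaw 0.4288 q6 [-1.29 -0.15]
```

The rows are not in the units I measure in: shifts go in shares of 1 m and turns go in shares of 90 degrees. I convert before sending: 350 mm / 1000 = 0.35, -318 mm / 1000 = -0.318, -80 degrees / 90 = -0.8889.

Emit:
send_rows(rows="0 0 -0.1111 0.04 -0.036 0.005 1; 0 0 -0.2222 0.085 -0.077 0.01 1; 0 0 -0.3333 0.13 -0.118 0.015 1; 0 0 -0.4444 0.175 -0.159 0.02 1; 0 0 -0.5556 0.22 -0.2 0.025 1; 0 0 -0.6667 0.265 -0.241 0.03 1; 0 0 -0.7778 0.31 -0.282 0.035 1; 0 0 -0.8889 0.35 -0.318 0.04 1")

```text
time: 1.8
eef_pos: [0.4674, -0.1771, 0.2136]
tcp_rot: [0.609, 0.793, 0.0, 0.001]
contact_force: [0.4, 0.3, -0.5]
opening: 0.998
finger_force: 0.0
```

```bash
python3 -c "
from h import *
go(.49,-.125,.18,2.625)"
```

```text
turnz -45.48 shift [44.6 35.3 33.6] t 1.8 F [ 0.42  0.29 -0.49] M [-0.018 -0.025 -0.015] tilt [ 1.e-03 -5.e-04 -1.e+00] yaw 1.8312 q6 [-0.57 -0.83]
```

Converted, 44 mm / 1000 = 0.044, 40 mm / 1000 = 0.04, -45.5 degrees / 90 = -0.5056.

Emit:
send_rows(rows="0 0 -0.1111 0.01 0.008 0.008 1; 0 0 -0.2222 0.02 0.016 0.016 1; 0 0 -0.3333 0.03 0.025 0.024 1; 0 0 -0.4444 0.04 0.032 0.03 1; 0 0 -0.5056 0.044 0.035 0.033 1; 0 0 -0.5056 0.044 0.035 0.033 1; 0 0 -0.5056 0.044 0.035 0.033 1")

```text
time: 2.68
eef_pos: [0.4897, -0.128, 0.1806]
tcp_rot: [0.259, 0.966, -0.0, 0.0]
contact_force: [0.4, 0.9, 0.5]
opening: 1.005
finger_force: 0.0
```

```bash
python3 -c "
from h import *
go(.49,-.125,.106,2.625)
for c in('top','scene'):
  p=ctrl.read_camera(c);
  cv2.imwrite('pics/a_%s.png'%c,cv2.resize(p['color'][180:340,330:530] if c=='top' else p['color'][60:220,200:400],None,fx=3,fy=3,interpolation=cv2.INTER_CUBIC)[:,:,::-1])
p=ctrl.get_state();print(p['wrist_torque'],p['contact_force'])"
```

```text
turnz -0.42 shift [ 1.2  2.7 74.6] t 2.675 F [0.42 0.88 0.48] M [ 0.036 -0.014 -0.059] tilt [ 5.e-04 -3.e-04 -1.e+00] yaw 2.6177 q6 [-0.46 -1.5 ]
[-0.02996795  0.01896569  0.00464511] [-0.70851599  0.102408   -0.77120525]
```

View pics/a_scene.png

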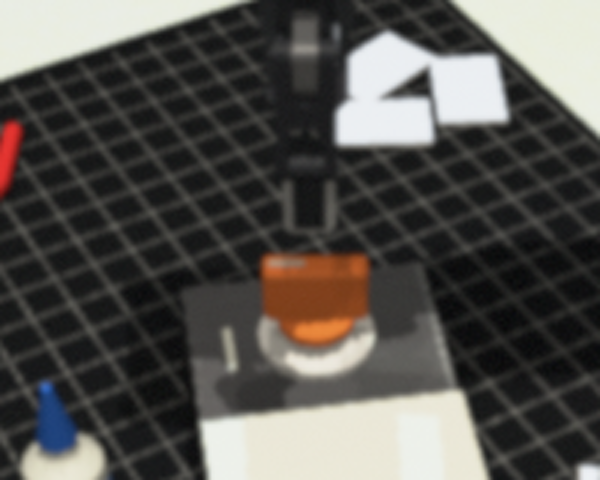

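The fingers, near (310,200), stand over the bar at (315,290) in the crop, so I descend and close gently.

Converted, 74 mm / 1000 = 0.074, 72 mm / 1000 = 0.072.

Emit:
send_rows(rows="0 0 0 0.001 0.0025 0.02 1; 0 0 0 0.001 0.0025 0.04 1; 0 0 0 0.001 0.0025 0.055 1; 0 0 0 0.001 0.0025 0.065 1; 0 0 0 0.001 0.0025 0.072 1; 0 0 0 0.001 0.0025 0.074 1; 0 0 0 0.001 0.0025 0.074 1; 0 0 0 0.001 0.0025 0.074 1", grip_force=20)

```text
time: 3.78
eef_pos: [0.4903, -0.1252, 0.1069]
tcp_rot: [0.258, 0.966, -0.0, 0.001]
contact_force: [0.4, -0.7, -1.1]
opening: 1.0
finger_force: 0.0
```

Emit:
send_rows(rows="0 0 0 0 0 0 0; 0 0 0 0 0 0 -0.4; 0 0 0 0 0 0 -1; 0 0 0 0 0 0 -1; 0 0 0 0 0 0 -1", grip_force=20)

```text
time: 4.4
eef_pos: [0.4898, -0.1254, 0.1064]
tcp_rot: [0.258, 0.966, -0.0, -0.0]
contact_force: [-1.7, -2.0, 0.3]
opening: 0.183
finger_force: 27.4
```

```bash
python3 -c "
from h import *
go(.49,-.125,.106,2.625);s=ctrl.get_state();print(s['opening'],s['finger_force'])"
```

```text
turnz -0.32 shift [0.  0.5 0.4] t 4.4 F [-1.68 -1.99  0.32] M [-0.275  0.167  0.021] tilt [-6.e-04 -7.e-04 -1.e+00] yaw 2.6194 q6 [-0.45 -1.5 ]
0.1827038042513146 27.421252727508545
```

Converted, 15 degrees / 90 = 0.1667.

Emit:
send_rows(rows="0 0 0.0333 0 0 0 -1; 0 0 0.0667 0 0 0 -1; 0 0 0.1 0 0 0 -1; 0 0 0.1333 0 0 0 -1; 0 0 0.1667 0 0 0 -1; 0 0 0.1667 0 0 0 -1; 0 0 0.1667 0 0 0 -1", grip_force=60)

```text
time: 5.28
eef_pos: [0.4898, -0.1254, 0.1063]
tcp_rot: [0.382, 0.924, -0.0, -0.0]
contact_force: [-1.0, -2.6, 0.5]
opening: 0.175
finger_force: 64.3
```

```bash
cat > st.py <<'E'
from h import *
s=ctrl.get_state(); m=R.from_quat(s["tcp_rot"]).as_matrix(); y=np.arctan2(m[1,0],m[0,0])
print("t",round(s["time"],2),"dial",round((np.pi-.3665-y),4),"F",s["contact_force"].round(1),"M",s["wrist_torque"].round(3),"q6t",s["joint_efforts"][5].round(3),"z",s["eef_pos"].round(4),"op",round(s["opening"],3),"ff",round(s["finger_force"],1))
E
python3 st.py
```

```text
t 5.28 dial 0.4176 F [-1.  -2.6  0.5] M [-0.331  0.191 -0.076] q6t -0.086 z [ 0.4898 -0.1254  0.1063] op 0.175 ff 64.3
```

Converted, 3 degrees / 90 = 0.0333.

Emit:
send_rows(rows="0 0 0.0167 0 0 0 -1; 0 0 0.0333 0 0 0 -1; 0 0 0.0333 0 0 0 -1")

```text
time: 5.65
eef_pos: [0.4899, -0.1252, 0.1063]
tcp_rot: [0.406, 0.914, -0.0, 0.0]
contact_force: [-2.9, -3.7, -0.9]
opening: 0.178
finger_force: 64.2
```

```bash
python3 st.py
```

```text
t 5.65 dial 0.47 F [-2.9 -3.7 -0.9] M [-0.545  0.239  0.135] q6t 0.14 z [ 0.4899 -0.1252  0.1063] op 0.178 ff 64.2
```

Converted, 3 degrees / 90 = 0.0333.

Emit:
send_rows(rows="0 0 0.0167 0 0 0 -1; 0 0 0.0333 0 0 0 -1; 0 0 0.0333 0 0 0 -1")

```text
time: 6.02
eef_pos: [0.4899, -0.1252, 0.1063]
tcp_rot: [0.43, 0.903, -0.0, -0.0]
contact_force: [-1.3, -4.4, -0.5]
opening: 0.173
finger_force: 64.2
```

```bash
python3 st.py
```

```text
t 6.03 dial 0.5232 F [-1.3 -4.4 -0.5] M [-0.553  0.261  0.109] q6t 0.121 z [ 0.4899 -0.1252  0.1063] op 0.173 ff 64.2
```

Converted, 3 degrees / 90 = 0.0333.

Emit:
send_rows(rows="0 0 0.0167 0 0 0 -1; 0 0 0.0333 0 0 0 -1; 0 0 0.0333 0 0 0 -1")

```text
time: 6.4
eef_pos: [0.4899, -0.1252, 0.1063]
tcp_rot: [0.454, 0.891, -0.0, 0.0]
contact_force: [-2.3, -4.2, -0.5]
opening: 0.18
finger_force: 64.1
```

```bash
python3 st.py
```

```text
t 6.4 dial 0.5755 F [-2.3 -4.2 -0.5] M [-0.666  0.21   0.134] q6t 0.138 z [ 0.4899 -0.1252  0.1063] op 0.18 ff 64.1
```

Converted, 3 degrees / 90 = 0.0333.

Emit:
send_rows(rows="0 0 0.0167 0 0 0 -1; 0 0 0.0333 0 0 0 -1; 0 0 0.0333 0 0 0 -1")

```text
time: 6.78
eef_pos: [0.49, -0.1252, 0.1063]
tcp_rot: [0.477, 0.879, -0.0, 0.0]
contact_force: [-1.6, -4.1, -1.6]
opening: 0.18
finger_force: 64.1
```

```bash
python3 st.py
```

```text
t 6.78 dial 0.628 F [-1.6 -4.1 -1.6] M [-0.7    0.202  0.108] q6t 0.118 z [ 0.49   -0.1252  0.1063] op 0.18 ff 64.1
```

Converted, 3 degrees / 90 = 0.0333.

Emit:
send_rows(rows="0 0 0.0167 0 0 0 -1; 0 0 0.0333 0 0 0 -1; 0 0 0.0333 0 0 0 -1")

```text
time: 7.15
eef_pos: [0.49, -0.1251, 0.1063]
tcp_rot: [0.5, 0.866, -0.0, 0.0]
contact_force: [-1.5, -4.4, -0.9]
opening: 0.175
finger_force: 64.0
```

```bash
python3 st.py
```

```text
t 7.15 dial 0.6803 F [-1.5 -4.4 -0.9] M [-0.746  0.112  0.115] q6t 0.14 z [ 0.49   -0.1251  0.1063] op 0.175 ff 64.0
```

Converted, 1.5 degrees / 90 = 0.0167.

Emit:
send_rows(rows="0 0 0.0167 0 0 0 -1; 0 0 0.0333 0 0 0 -1; 0 0 0.0333 0 0 0 -1")

```text
time: 7.52
eef_pos: [0.49, -0.1251, 0.1063]
tcp_rot: [0.522, 0.853, 0.0, 0.0]
contact_force: [-0.9, -4.4, -1.1]
opening: 0.174
finger_force: 64.0
```

```bash
python3 st.py
```

```text
t 7.53 dial 0.7328 F [-0.9 -4.4 -1.1] M [-0.778  0.115  0.099] q6t 0.119 z [ 0.49   -0.1251  0.1063] op 0.174 ff 64.0
```

Converted, 3 degrees / 90 = 0.0333.

Emit:
send_rows(rows="0 0 0.0167 0 0 0 -1; 0 0 0.0333 0 0 0 -1; 0 0 0.0333 0 0 0 -1")

```text
time: 7.9
eef_pos: [0.49, -0.1251, 0.1063]
tcp_rot: [0.545, 0.839, 0.0, 0.0]
contact_force: [-0.3, -5.5, -1.7]
opening: 0.175
finger_force: 63.9
```

```bash
python3 st.py
```

```text
t 7.9 dial 0.7851 F [-0.3 -5.5 -1.7] M [-0.796  0.029  0.141] q6t 0.144 z [ 0.49   -0.1251  0.1063] op 0.175 ff 63.9
```

Converted, 3 degrees / 90 = 0.0333.

Emit:
send_rows(rows="0 0 0.0167 0 0 0 -1; 0 0 0.0333 0 0 0 -1; 0 0 0.0333 0 0 0 -1")

```text
time: 8.28
eef_pos: [0.49, -0.1251, 0.1063]
tcp_rot: [0.566, 0.824, 0.0, 0.0]
contact_force: [-0.6, -4.8, -2.2]
opening: 0.172
finger_force: 63.9
```

```bash
python3 st.py
```

```text
t 8.28 dial 0.8375 F [-0.6 -4.8 -2.2] M [-0.805 -0.076  0.043] q6t 0.121 z [ 0.49   -0.1251  0.1063] op 0.172 ff 63.9
```

Converted, 3 degrees / 90 = 0.0333.

Emit:
send_rows(rows="0 0 0.0167 0 0 0 -1; 0 0 0.0333 0 0 0 -1; 0 0 0.0333 0 0 0 -1")

```text
time: 8.65
eef_pos: [0.49, -0.1251, 0.1063]
tcp_rot: [0.588, 0.809, 0.0, 0.0]
contact_force: [0.6, -5.3, -2.8]
opening: 0.175
finger_force: 63.8
```

```bash
python3 st.py
```

```text
t 8.65 dial 0.8897 F [ 0.6 -5.3 -2.8] M [-0.809 -0.168  0.121] q6t 0.149 z [ 0.49   -0.1251  0.1063] op 0.175 ff 63.8
```

Converted, 3 degrees / 90 = 0.0333.

Emit:
send_rows(rows="0 0 0.0167 0 0 0 -1; 0 0 0.0333 0 0 0 -1; 0 0 0.0333 0 0 0 -1")

```text
time: 9.02
eef_pos: [0.49, -0.1251, 0.1063]
tcp_rot: [0.609, 0.793, 0.0, 0.0]
contact_force: [0.8, -5.1, -2.8]
opening: 0.173
finger_force: 63.8
```

```bash
python3 st.py
```

```text
t 9.03 dial 0.9423 F [ 0.8 -5.1 -2.8] M [-0.773 -0.197  0.138] q6t 0.118 z [ 0.49   -0.1251  0.1063] op 0.173 ff 63.8
```

Converted, 3 degrees / 90 = 0.0333.

Emit:
send_rows(rows="0 0 0.0167 0 0 0 -1; 0 0 0.0333 0 0 0 -1; 0 0 0.0333 0 0 0 -1")

```text
time: 9.4
eef_pos: [0.49, -0.1251, 0.1063]
tcp_rot: [0.629, 0.777, 0.0, 0.0]
contact_force: [0.7, -5.1, -3.0]
opening: 0.174
finger_force: 63.7
```

```bash
python3 st.py
```

```text
t 9.4 dial 0.9948 F [ 0.7 -5.1 -3. ] M [-0.807 -0.32  -0.018] q6t 0.069 z [ 0.49   -0.1251  0.1063] op 0.174 ff 63.7
```

Converted, 3 degrees / 90 = 0.0333.

Emit:
send_rows(rows="0 0 0.0167 0 0 0 -1; 0 0 0.0333 0 0 0 -1; 0 0 0.0333 0 0 0 -1")

```text
time: 9.78
eef_pos: [0.49, -0.1251, 0.1063]
tcp_rot: [0.649, 0.76, 0.0, 0.0]
contact_force: [1.3, -4.9, -4.1]
opening: 0.172
finger_force: 63.7
```

```bash
python3 st.py
```

```text
t 9.78 dial 1.0473 F [ 1.3 -4.9 -4.1] M [-0.776 -0.436 -0.058] q6t -0.021 z [ 0.49   -0.1251  0.1063] op 0.172 ff 63.7
```

Converted, 3 degrees / 90 = 0.0333.

Emit:
send_rows(rows="0 0 0.0167 0 0 0 -1; 0 0 0.0333 0 0 0 -1; 0 0 0.0333 0 0 0 -1")

```text
time: 10.15
eef_pos: [0.49, -0.1251, 0.1063]
tcp_rot: [0.669, 0.743, 0.0, 0.0]
contact_force: [1.3, -4.4, -4.3]
opening: 0.178
finger_force: 63.7
```

```bash
python3 st.py
```

```text
t 10.15 dial 1.0996 F [ 1.3 -4.4 -4.3] M [-0.828 -0.449 -0.15 ] q6t -0.116 z [ 0.49   -0.1251  0.1063] op 0.178 ff 63.7
```

Converted, 2 degrees / 90 = 0.0222.

Emit:
send_rows(rows="0 0 0.0111 0 0 0 -1; 0 0 0.0222 0 0 0 -1; 0 0 0.0222 0 0 0 -1")

```text
time: 10.52
eef_pos: [0.49, -0.1251, 0.1063]
tcp_rot: [0.682, 0.731, 0.0, 0.0]
contact_force: [1.1, -4.8, -3.9]
opening: 0.173
finger_force: 63.6
```

```bash
python3 st.py
```

```text
t 10.53 dial 1.1341 F [ 1.1 -4.8 -3.9] M [-0.78  -0.465 -0.076] q6t -0.094 z [ 0.49   -0.1251  0.1063] op 0.173 ff 63.6
```

Converted, 2 degrees / 90 = 0.0222.

Emit:
send_rows(rows="0 0 0.0111 0 0 0 -1; 0 0 0.0222 0 0 0 -1; 0 0 0.0222 0 0 0 -1")

```text
time: 10.9
eef_pos: [0.49, -0.1251, 0.1063]
tcp_rot: [0.695, 0.719, 0.0, 0.0]
contact_force: [1.9, -4.7, -3.5]
opening: 0.178
finger_force: 63.6
```

```bash
python3 st.py
```

```text
t 10.9 dial 1.1691 F [ 1.9 -4.7 -3.5] M [-0.795 -0.513 -0.116] q6t -0.103 z [ 0.49   -0.1251  0.1063] op 0.178 ff 63.6
```

Converted, 2 degrees / 90 = 0.0222.

Emit:
send_rows(rows="0 0 0.0111 0 0 0 -1; 0 0 0.0222 0 0 0 -1; 0 0 0.0222 0 0 0 -1")

```text
time: 11.28
eef_pos: [0.49, -0.1251, 0.1064]
tcp_rot: [0.707, 0.707, 0.0, 0.0]
contact_force: [0.9, -5.6, -2.9]
opening: 0.173
finger_force: 63.6
```

```bash
python3 st.py
```

```text
t 11.28 dial 1.204 F [ 0.9 -5.6 -2.9] M [-0.83  -0.464 -0.131] q6t -0.122 z [ 0.49   -0.1251  0.1064] op 0.173 ff 63.6
```

Converted, 2 degrees / 90 = 0.0222.

Emit:
send_rows(rows="0 0 0.0111 0 0 0 -1; 0 0 0.0222 0 0 0 -1; 0 0 0.0222 0 0 0 -1")

```text
time: 11.65
eef_pos: [0.4901, -0.1251, 0.1064]
tcp_rot: [0.719, 0.695, 0.0, 0.0]
contact_force: [2.4, -4.6, -4.3]
opening: 0.179
finger_force: 63.6
```

```bash
python3 st.py
```

```text
t 11.65 dial 1.2387 F [ 2.4 -4.6 -4.3] M [-0.831 -0.56  -0.074] q6t -0.057 z [ 0.4901 -0.1251  0.1064] op 0.179 ff 63.6
```

Converted, 2 degrees / 90 = 0.0222.

Emit:
send_rows(rows="0 0 0.0111 0 0 0 -1; 0 0 0.0222 0 0 0 -1; 0 0 0.0222 0 0 0 -1")

```text
time: 12.02
eef_pos: [0.4901, -0.1251, 0.1063]
tcp_rot: [0.731, 0.683, 0.0, 0.0]
contact_force: [3.2, -3.7, -4.4]
opening: 0.171
finger_force: 63.5
```

```bash
python3 st.py
```

```text
t 12.03 dial 1.2726 F [ 3.2 -3.7 -4.4] M [-0.807 -0.509  0.105] q6t 0.129 z [ 0.4901 -0.1251  0.1063] op 0.171 ff 63.5
```

The torque has flipped from pulling ahead to resisting near 1.25–1.27. I'll let go so the knob settles, then look.

Converted, -40 mm / 1000 = -0.04, -25 mm / 1000 = -0.025.

Emit:
send_rows(rows="0 0 0 0 0 0 0; 0 0 0 0 0 0 0; 0 0 0 0 0 0 0; 0 0 0 0 0 0 0; 0 0 0 0 0 -0.01 0; 0 0 0 0 0 -0.025 0; 0 0 0 0 0 -0.04 0; 0 0 0 0 0 -0.04 0", grip_force=20)

```text
time: 13.02
eef_pos: [0.4913, -0.1257, 0.1488]
tcp_rot: [0.731, 0.682, 0.001, 0.002]
contact_force: [-0.6, 0.1, -0.4]
opening: 0.497
finger_force: 0.0
```

```bash
python3 st.py; python3 -c "
from h import *
p=ctrl.read_camera('scene'); b=cv2.resize(p['color'][100:220,230:390],None,fx=5,fy=5,interpolation=cv2.INTER_CUBIC)
q=[.5282,-.0239,-.3665]; ax=np.array([.490,-.1255])
for an,col in((1.17,(0,255,255)),(1.27,(0,0,255))):
  P=np.array([[-26,-8],[26,-8],[26,8],[-26,8]])/1e3
  P=R.from_euler('z',q[2]-an).apply(np.c_[P,np.zeros(4)])+[*ax,.112]
  cv2.polylines(b,[((proj(p,P)-[230,100])*5).round().astype(int)],True,col,1)
cv2.imwrite('pics/b.png',b[:,:,::-1])"
```

```text
t 13.03 dial 1.2729 F [-0.6  0.1 -0.4] M [ 0.04   0.028 -0.003] q6t 0.0 z [ 0.4913 -0.1257  0.1488] op 0.497 ff 0.0
```

View pics/b.png

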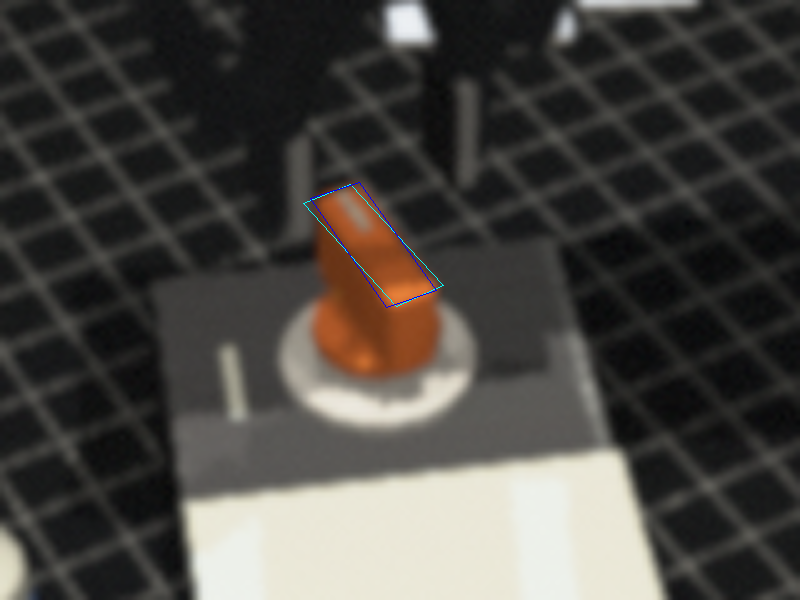

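The bar, with its top from about (335,195) to (412,295), matches the 1.27 outline, so the knob has settled. I'll close the fingers and press down on the bar top in small steps.

Converted, 11 mm / 1000 = 0.011, 8 mm / 1000 = 0.008.

Emit:
send_rows(rows="0 0 0 0 0 0 -1; 0 0 0 0 0 0 -1; 0 0 0 0 0 0 -1; 0 0 0 0 0 0.004 -1; 0 0 0 0 0 0.008 -1; 0 0 0 0 0 0.011 -1; 0 0 0 0 0 0.011 -1")

```text
time: 13.95
eef_pos: [0.4897, -0.125, 0.1348]
tcp_rot: [0.731, 0.682, -0.0, -0.0]
contact_force: [-0.3, -0.2, -0.8]
opening: 0.001
finger_force: 0.0
```

```bash
python3 st.py
```

```text
t 13.95 dial 1.2729 F [-0.3 -0.2 -0.8] M [0.011 0.005 0.028] q6t -0.0 z [ 0.4897 -0.125   0.1348] op 0.001 ff 0.0
```

Converted, 1 mm / 1000 = 0.001, 0.5 mm / 1000 = 0.0005.

Emit:
send_rows(rows="0 0 0 0 0 0.0005 -1; 0 0 0 0 0 0.001 -1; 0 0 0 0 0 0.001 -1")

```text
time: 14.32
eef_pos: [0.49, -0.1251, 0.1344]
tcp_rot: [0.731, 0.682, 0.0, 0.0]
contact_force: [0.0, -0.1, -0.1]
opening: -0.003
finger_force: 0.0
```

```bash
python3 st.py
```

```text
t 14.32 dial 1.273 F [ 0.  -0.1 -0.1] M [ 0.026 -0.02  -0.01 ] q6t -0.0 z [ 0.49   -0.1251  0.1344] op -0.003 ff 0.0
```

Converted, 1 mm / 1000 = 0.001, 0.5 mm / 1000 = 0.0005.

Emit:
send_rows(rows="0 0 0 0 0 0.0005 -1; 0 0 0 0 0 0.001 -1; 0 0 0 0 0 0.001 -1")

```text
time: 14.7
eef_pos: [0.49, -0.1251, 0.1334]
tcp_rot: [0.731, 0.682, 0.0, 0.0]
contact_force: [-0.4, 0.5, -0.0]
opening: -0.002
finger_force: 0.1
```

```bash
python3 st.py
```

```text
t 14.7 dial 1.2729 F [-0.4  0.5 -0. ] M [0.033 0.003 0.018] q6t 0.001 z [ 0.49   -0.1251  0.1334] op -0.002 ff 0.1
```

Converted, 1 mm / 1000 = 0.001, 0.5 mm / 1000 = 0.0005.

Emit:
send_rows(rows="0 0 0 0 0 0.0005 -1; 0 0 0 0 0 0.001 -1; 0 0 0 0 0 0.001 -1")

```text
time: 15.08
eef_pos: [0.49, -0.1251, 0.1323]
tcp_rot: [0.731, 0.682, 0.0, 0.0]
contact_force: [0.0, -0.5, 0.4]
opening: -0.0
finger_force: 0.1
```

```bash
python3 st.py
```

```text
t 15.07 dial 1.273 F [ 0.  -0.5  0.4] M [-0.029 -0.011 -0.   ] q6t 0.001 z [ 0.49   -0.1251  0.1323] op -0.0 ff 0.1
```

Converted, 0.5 mm / 1000 = 0.0005.

Emit:
send_rows(rows="0 0 0 0 0 0.0005 -1; 0 0 0 0 0 0.0005 -1")

```text
time: 15.32
eef_pos: [0.49, -0.1251, 0.1318]
tcp_rot: [0.731, 0.682, -0.0, -0.0]
contact_force: [-0.2, -0.2, 0.5]
opening: -0.001
finger_force: 0.1
```

```bash
python3 st.py
```

```text
t 15.32 dial 1.2729 F [-0.2 -0.2  0.5] M [-0.024  0.015 -0.008] q6t 0.001 z [ 0.49   -0.1251  0.1318] op -0.001 ff 0.1
```

Converted, 0.5 mm / 1000 = 0.0005.

Emit:
send_rows(rows="0 0 0 0 0 0.0005 -1; 0 0 0 0 0 0.0005 -1")

```text
time: 15.58
eef_pos: [0.49, -0.1251, 0.1313]
tcp_rot: [0.731, 0.682, 0.0, -0.0]
contact_force: [0.8, -0.4, 0.8]
opening: 0.0
finger_force: 0.1
```

```bash
python3 st.py
```

```text
t 15.57 dial 1.2729 F [ 0.8 -0.4  0.8] M [ 0.004 -0.06   0.04 ] q6t 0.001 z [ 0.49   -0.1251  0.1313] op 0.0 ff 0.1
```

Converted, 0.5 mm / 1000 = 0.0005.

Emit:
send_rows(rows="0 0 0 0 0 0.0005 -1; 0 0 0 0 0 0.0005 -1")

```text
time: 15.82
eef_pos: [0.4899, -0.1251, 0.1308]
tcp_rot: [0.731, 0.682, -0.0, -0.0]
contact_force: [0.4, 0.1, -0.8]
opening: -0.005
finger_force: 0.1
```

```bash
python3 st.py
```

```text
t 15.82 dial 1.2729 F [ 0.4  0.1 -0.8] M [-0.002  0.032  0.014] q6t 0.001 z [ 0.4899 -0.1251  0.1308] op -0.005 ff 0.1
```

Converted, 0.5 mm / 1000 = 0.0005.

Emit:
send_rows(rows="0 0 0 0 0 0.0005 -1; 0 0 0 0 0 0.0005 -1")

```text
time: 16.08
eef_pos: [0.4899, -0.1251, 0.1303]
tcp_rot: [0.731, 0.682, -0.0, -0.0]
contact_force: [-0.2, 0.5, 0.3]
opening: -0.001
finger_force: 0.1
```

```bash
python3 st.py
```

```text
t 16.07 dial 1.2729 F [-0.2  0.5  0.3] M [-0.03  -0.063  0.014] q6t 0.001 z [ 0.4899 -0.1251  0.1303] op -0.001 ff 0.1
```

```bash
python3 -c "
from h import *
p=ctrl.read_camera('scene'); b=cv2.resize(p['color'][100:220,230:390],None,fx=5,fy=5,interpolation=cv2.INTER_CUBIC)
q=[.5282,-.0239,-.3665]; ax=np.array([.490,-.1255])
for z,col in((.112,(0,255,255)),(.104,(0,0,255))):
  P=np.array([[-26,-8],[26,-8],[26,8],[-26,8]])/1e3
  P=R.from_euler('z',q[2]-1.27).apply(np.c_[P,np.zeros(4)])+[*ax,z]
  cv2.polylines(b,[((proj(p,P)-[230,100])*5).round().astype(int)],True,col,1)
cv2.imwrite('pics/c.png',b[:,:,::-1])"
```

```text
(no output)
```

View pics/c.png

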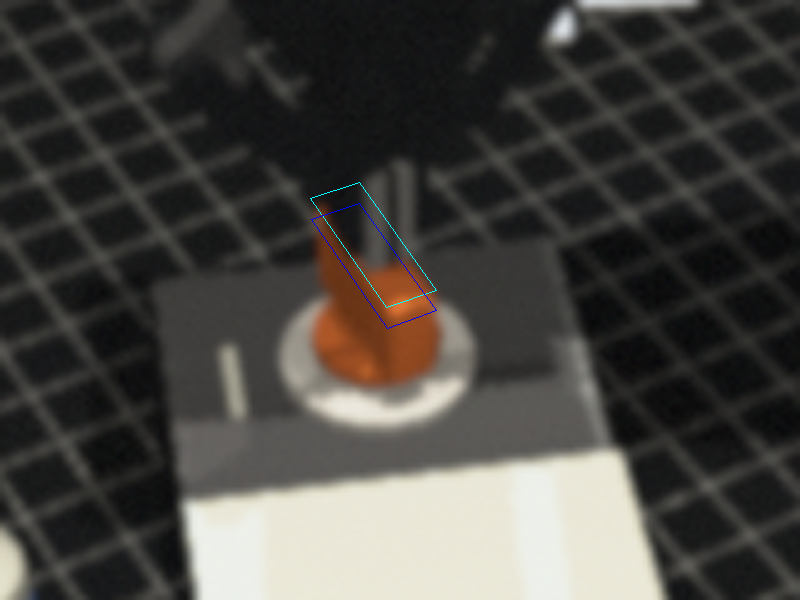

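The knob's skirt and bar have come down about 3–4 mm (the near top edge is now at about row 312 against 300), so it is going down into the notch. I'll press on.

Converted, 1 mm / 1000 = 0.001, 0.5 mm / 1000 = 0.0005.

Emit:
send_rows(rows="0 0 0 0 0 0.0005 -1; 0 0 0 0 0 0.001 -1; 0 0 0 0 0 0.001 -1")

```text
time: 16.5
eef_pos: [0.4899, -0.1251, 0.1293]
tcp_rot: [0.731, 0.682, -0.0, -0.0]
contact_force: [-0.1, -0.1, 0.2]
opening: 0.003
finger_force: 0.0
```

```bash
python3 st.py
```

```text
t 16.5 dial 1.2729 F [-0.1 -0.1  0.2] M [-0.051  0.014 -0.003] q6t 0.0 z [ 0.4899 -0.1251  0.1293] op 0.003 ff 0.0
```

Converted, 1 mm / 1000 = 0.001, 0.5 mm / 1000 = 0.0005.

Emit:
send_rows(rows="0 0 0 0 0 0.0005 -1; 0 0 0 0 0 0.001 -1")

```text
time: 16.75
eef_pos: [0.49, -0.1251, 0.1283]
tcp_rot: [0.731, 0.682, 0.0, 0.0]
contact_force: [-0.1, -0.7, 0.5]
opening: -0.0
finger_force: 0.3
```

```bash
python3 st.py
```

```text
t 16.75 dial 1.2729 F [-0.1 -0.7  0.5] M [0.027 0.026 0.014] q6t -0.001 z [ 0.49   -0.1251  0.1283] op -0.0 ff 0.3
```

Converted, 1 mm / 1000 = 0.001, 0.5 mm / 1000 = 0.0005.

Emit:
send_rows(rows="0 0 0 0 0 0.0005 -1; 0 0 0 0 0 0.001 -1")

```text
time: 17.0
eef_pos: [0.4899, -0.1251, 0.1273]
tcp_rot: [0.731, 0.682, -0.0, -0.0]
contact_force: [-0.6, 1.2, 0.4]
opening: 0.002
finger_force: 0.3
```

```bash
python3 st.py
```

```text
t 17.0 dial 1.273 F [-0.6  1.2  0.4] M [-0.001  0.01   0.022] q6t -0.001 z [ 0.4899 -0.1251  0.1273] op 0.002 ff 0.3
```

Converted, 0.8 mm / 1000 = 0.0008, 0.5 mm / 1000 = 0.0005.

Emit:
send_rows(rows="0 0 0 0 0 0.0005 -1; 0 0 0 0 0 0.0008 -1")

```text
time: 17.25
eef_pos: [0.4899, -0.1251, 0.1265]
tcp_rot: [0.731, 0.682, -0.0, -0.0]
contact_force: [0.2, 0.6, 0.2]
opening: 0.003
finger_force: 0.3
```

```bash
python3 st.py
```

```text
t 17.25 dial 1.2729 F [0.2 0.6 0.2] M [-0.041  0.037 -0.066] q6t -0.001 z [ 0.4899 -0.1251  0.1265] op 0.003 ff 0.3
```

Converted, 0.5 mm / 1000 = 0.0005, 0.3 mm / 1000 = 0.0003.

Emit:
send_rows(rows="0 0 0 0 0 0.0003 -1; 0 0 0 0 0 0.0005 -1")

```text
time: 17.5
eef_pos: [0.49, -0.1251, 0.1261]
tcp_rot: [0.731, 0.682, -0.0, -0.0]
contact_force: [-1.1, 0.0, 0.8]
opening: -0.001
finger_force: 0.9
```

```bash
python3 st.py
```

```text
t 17.5 dial 1.2729 F [-1.1  0.   0.8] M [0.052 0.111 0.044] q6t -0.0 z [ 0.49   -0.1251  0.1261] op -0.001 ff 0.9
```

Converted, 0.3 mm / 1000 = 0.0003.

Emit:
send_rows(rows="0 0 0 0 0 0.0003 -1; 0 0 0 0 0 0.0003 -1")

```text
time: 17.75
eef_pos: [0.49, -0.1251, 0.1261]
tcp_rot: [0.731, 0.682, -0.0, -0.0]
contact_force: [-2.1, 0.8, 3.7]
opening: -0.0
finger_force: 1.9
```

```bash
python3 st.py; python3 -c "
from h import *
p=ctrl.read_camera('scene'); b=cv2.resize(p['color'][100:220,230:390],None,fx=5,fy=5,interpolation=cv2.INTER_CUBIC)
q=[.5282,-.0239,-.3665]; ax=np.array([.490,-.1255])
for z,col in((.112,(0,255,255)),(.104,(0,0,255))):
  P=np.array([[-26,-8],[26,-8],[26,8],[-26,8]])/1e3
  P=R.from_euler('z',q[2]-1.27).apply(np.c_[P,np.zeros(4)])+[*ax,z]
  cv2.polylines(b,[((proj(p,P)-[230,100])*5).round().astype(int)],True,col,1)
cv2.imwrite('pics/d.png',b[:,:,::-1])"
```

```text
t 17.75 dial 1.2729 F [-2.1  0.8  3.7] M [0.135 0.286 0.04 ] q6t -0.0 z [ 0.49   -0.1251  0.1261] op -0.0 ff 1.9
```

View pics/d.png

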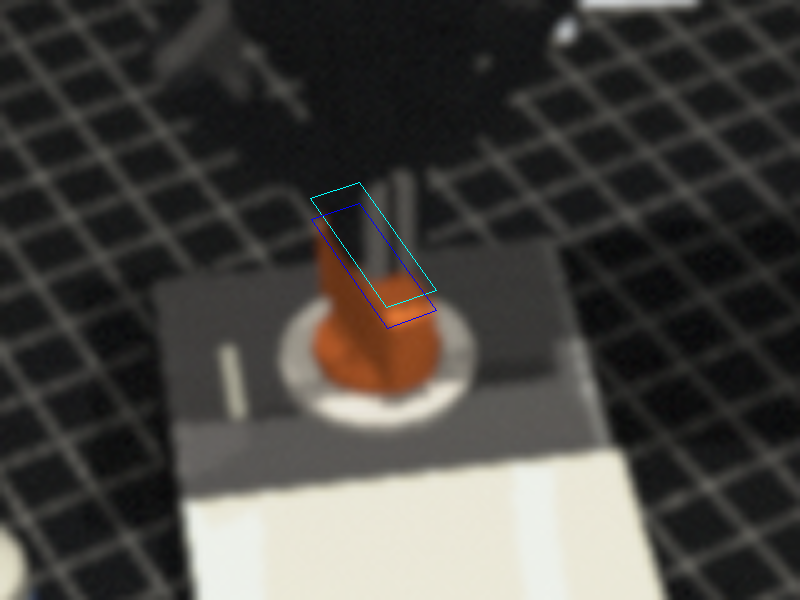

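The knob stopped at z 0.126 with rising force, and the bar matches the 104 mm (home) outline. Now I lift and move to the handle.

Converted, -54 mm / 1000 = -0.054, -40 mm / 1000 = -0.04.

Emit:
send_rows(rows="0 0 0 0 0 0.0002 -1; 0 0 0 0 0 0.0002 -1; 0 0 0 0 0 0.0002 -1; 0 0 0 0 0 -0.005 -1; 0 0 0 0 0 -0.02 -1; 0 0 0 0 0 -0.04 -1; 0 0 0 0 0 -0.054 0; 0 0 0 0 0 -0.054 1")

```text
time: 18.8
eef_pos: [0.4909, -0.1255, 0.1815]
tcp_rot: [0.731, 0.682, 0.001, 0.002]
contact_force: [-0.6, -0.3, 0.3]
opening: 0.416
finger_force: 0.0
```

```bash
python3 st.py; python3 -c "
from h import *
go(.540,.0053,.18,2.775)
p=ctrl.read_camera('top');
for n in ('cover_grip','knob'):
  for r in ctrl.look_for(p,n)[:2]: print(n,r['p'],w(p,r['position']))"
```

```text
t 18.8 dial 1.273 F [-0.6 -0.3  0.3] M [ 0.007 -0.031 -0.008] q6t -0.0 z [ 0.4909 -0.1255  0.1815] op 0.416 ff 0.0
turnz -72.93 shift [133.9  40.    1.5] t 18.8 F [-0.61 -0.31  0.31] M [ 0.007 -0.031 -0.008] tilt [ 0.0033 -0.0016 -1.    ] yaw 1.5021 q6 [-0.45 -0.38]
cover_grip 0.84 [0.54812156 0.02279885 0.06333386 1.        ]
knob 0.83 [ 0.48591845 -0.11989217  0.09620109  1.        ]
```

Converted, 134 mm / 1000 = 0.134, 128 mm / 1000 = 0.128, -73 degrees / 90 = -0.8111.

Emit:
send_rows(rows="0 0 -0.1111 0.017 0.005 0 1; 0 0 -0.2222 0.034 0.01 0 1; 0 0 -0.3333 0.05 0.015 0 1; 0 0 -0.4444 0.07 0.021 0 1; 0 0 -0.5556 0.09 0.027 0 1; 0 0 -0.6667 0.11 0.033 0 1; 0 0 -0.7778 0.128 0.038 0 1; 0 0 -0.8111 0.134 0.04 0 1")

```text
time: 19.95
eef_pos: [0.5386, 0.0069, 0.1785]
tcp_rot: [0.18, 0.984, 0.0, -0.001]
contact_force: [-1.2, -0.5, -0.5]
opening: 1.004
finger_force: 0.0
```

Emit:
send_rows(rows="0 0 0 0 0 0 1; 0 0 0 0 0 0 1")

```text
time: 20.2
eef_pos: [0.5387, 0.0057, 0.1791]
tcp_rot: [0.182, 0.983, -0.0, -0.001]
contact_force: [-0.5, -0.0, 0.2]
opening: 0.999
finger_force: 0.0
```

```bash
python3 -c "
from h import *
go(.540,.0053,.0945,2.775)
p=ctrl.read_camera('scene');b=cv2.resize(p['color'][180:300,250:410],None,fx=5,fy=5,interpolation=cv2.INTER_CUBIC)
P=np.array([[-25,-7],[25,-7],[25,7],[-25,7]])/1e3
P=R.from_euler('z',-.3665).apply(np.c_[P,np.zeros(4)])+[.540,.0053,.097]
cv2.polylines(b,[((proj(p,P)-[250,180])*5).round().astype(int)],True,(0,0,255),1)
cv2.imwrite('pics/e.png',b[:,:,::-1])"
```

```text
turnz 0.02 shift [-1.5  0.2 84.6] t 20.2 F [-0.46 -0.01  0.22] M [-0.002 -0.031 -0.021] tilt [-1.2e-03  1.0e-04 -1.0e+00] yaw 2.7753 q6 [-0.18 -1.38]
```

View pics/e.png

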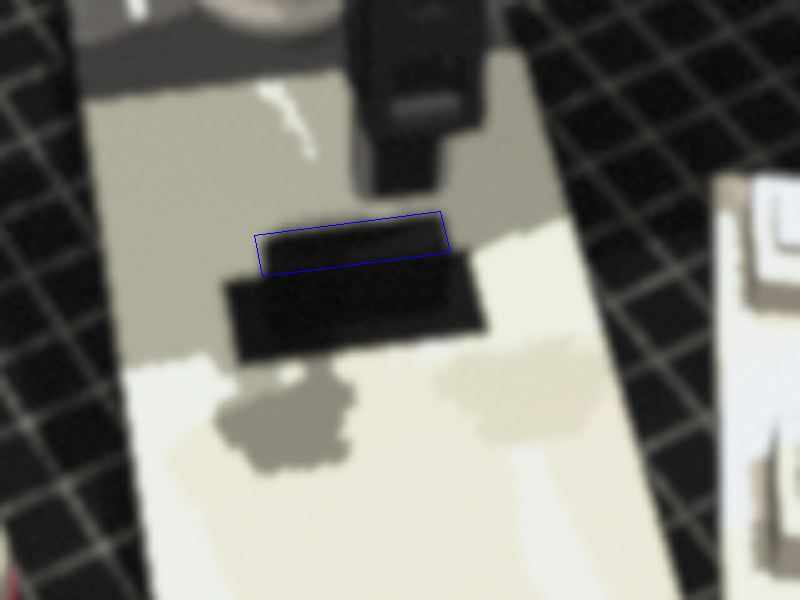

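The predicted outline lies on the handle's top at about (355,243). I descend and close.

Converted, 83.5 mm / 1000 = 0.0835, 78 mm / 1000 = 0.078.

Emit:
send_rows(rows="0 0 0 -0.001 0 0.025 1; 0 0 0 -0.001 0 0.045 1; 0 0 0 -0.001 0 0.065 1; 0 0 0 -0.001 0 0.078 1; 0 0 0 -0.001 0 0.0835 1; 0 0 0 -0.001 0 0.0835 1; 0 0 0 -0.001 0 0.0835 0; 0 0 0 -0.001 0 0.0835 -1", grip_force=25)

```text
time: 21.25
eef_pos: [0.5405, 0.0054, 0.097]
tcp_rot: [0.182, 0.983, 0.0, 0.001]
contact_force: [-0.5, 0.0, 0.4]
opening: 0.605
finger_force: 0.0
```

Emit:
send_rows(rows="0 0 0 0 0 0 -1; 0 0 0 0 0 0 -1; 0 0 0 0 0 0 -1; 0 0 0 0 0 0 -1")

```text
time: 21.75
eef_pos: [0.5401, 0.0055, 0.0965]
tcp_rot: [0.182, 0.983, -0.0, 0.0]
contact_force: [-1.4, -0.0, 3.2]
opening: 0.156
finger_force: 28.2
```

```bash
python3 st.py; python3 -c "
from h import *
go(.540+.089*.3583,.0053+.089*.9336,.0945,2.775)"
```

```text
t 21.75 dial -0.0015 F [-1.4 -0.   3.2] M [-0.025  0.159  0.11 ] q6t 0.075 z [0.5401 0.0055 0.0965] op 0.156 ff 28.2
turnz 0.09 shift [-0.1 88.8  2. ] t 21.75 F [-1.38 -0.01  3.2 ] M [-0.025  0.159  0.11 ] tilt [ 1.e-04 -2.e-04 -1.e+00] yaw 2.7766 q6 [-0.18 -1.38]
```

Converted, 5 mm / 1000 = 0.005, 3.5 mm / 1000 = 0.0035.

Emit:
send_rows(rows="0 0 0 0 0.001 0 -1; 0 0 0 0 0.002 0 -1; 0 0 0 0 0.0035 0 -1; 0 0 0 0 0.005 0 -1")

```text
time: 22.25
eef_pos: [0.5419, 0.0102, 0.0965]
tcp_rot: [0.182, 0.983, -0.0, 0.0]
contact_force: [-2.3, -1.3, 4.4]
opening: 0.161
finger_force: 28.6
```

```bash
python3 st.py
```

```text
t 22.25 dial -0.0013 F [-2.3 -1.3  4.4] M [-0.235  0.431  0.057] q6t 0.067 z [0.5419 0.0102 0.0965] op 0.161 ff 28.6
```

The cover is free, since 5 mm took only about 2 N. I slide on.

Converted, 79 mm / 1000 = 0.079, 74 mm / 1000 = 0.074.

Emit:
send_rows(rows="0 0 0 0 0.008 0 -1; 0 0 0 0 0.018 0 -1; 0 0 0 0 0.03 0 -1; 0 0 0 0 0.042 0 -1; 0 0 0 0 0.054 0 -1; 0 0 0 0 0.066 0 -1; 0 0 0 0 0.074 0 -1; 0 0 0 0 0.079 0 -1")

```text
time: 23.25
eef_pos: [0.5701, 0.0845, 0.0965]
tcp_rot: [0.181, 0.983, 0.0, -0.0]
contact_force: [-2.5, -1.4, 5.8]
opening: 0.162
finger_force: 28.7
```

Converted, 4.5 mm / 1000 = 0.0045, 4 mm / 1000 = 0.004.

Emit:
send_rows(rows="0 0 0 0 0.0015 0 -1; 0 0 0 0 0.003 0 -1; 0 0 0 0 0.004 0 -1; 0 0 0 0 0.0045 0 -1; 0 0 0 0 0.0045 0 -1")

```text
time: 23.88
eef_pos: [0.5716, 0.0885, 0.0965]
tcp_rot: [0.182, 0.983, 0.0, -0.0]
contact_force: [-3.5, -1.3, 5.4]
opening: 0.16
finger_force: 28.7
```

```bash
python3 st.py; python3 -c "
from h import *
s=ctrl.get_state();print((s['eef_pos'][:2]-[.5401,.0055])@[.3583,.9336])"
```

```text
t 23.88 dial -0.0013 F [-3.5 -1.3  5.4] M [-0.186  0.407  0.086] q6t 0.08 z [0.5716 0.0885 0.0965] op 0.16 ff 28.7
0.0887472816173824
```

Converted, -130 mm / 1000 = -0.13, -90 mm / 1000 = -0.09.

Emit:
send_rows(rows="0 0 0 0 0 0 0; 0 0 0 0 0 0 0.5; 0 0 0 0 0 0 0.5; 0 0 0 0 0 0 0.5; 0 0 0 0 0 -0.02 0.5; 0 0 0 0 0 -0.05 0.5; 0 0 0 0 0 -0.09 0.5; 0 0 0 0 0 -0.13 0.5")

```text
time: 24.88
eef_pos: [0.5718, 0.0882, 0.2291]
tcp_rot: [0.182, 0.983, 0.0, 0.001]
contact_force: [0.2, 0.1, 0.2]
opening: 0.746
finger_force: 0.0
```

Converted, -60 mm / 1000 = -0.06, -30 mm / 1000 = -0.03.

Emit:
send_rows(rows="0 0 0 0 0 -0.03 0.5; 0 0 0 0.03 0 -0.06 0.5; 0 0 0 0.06 0 -0.06 0.5; 0 0 0 0.06 0 -0.06 0.5; 0 0 0 0.06 0 -0.06 0.5; 0 0 0 0.06 0 -0.06 0.5")

```text
time: 25.62
eef_pos: [0.5161, 0.1092, 0.2861]
tcp_rot: [0.182, 0.983, -0.0, -0.0]
contact_force: [0.5, -0.7, 0.1]
opening: 0.752
finger_force: 0.0
```

```bash
python3 st.py; python3 -c "
from h import *
p=ctrl.read_camera('scene');save(p,'f')"
```

```text
t 25.62 dial -0.0006 F [ 0.5 -0.7  0.1] M [-0.028  0.024  0.   ] q6t -0.001 z [0.5161 0.1092 0.2861] op 0.752 ff 0.0
```

View pics/f.png

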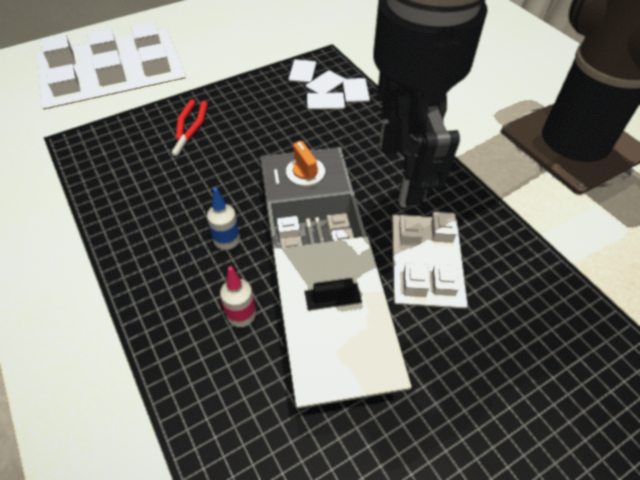

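The cover is open (handle now at about (335,292)) and the knob is down at (305,163). The bottles at (223,225) and (237,300) and the street model at (429,260) stand where they did. Handing in.

```bash
python3 -c "
from plant import ctrl
print(ctrl.sign_off())"
```

```text
the job is handed in; nothing more can be done
None
```

I handed the job in at about 26 s: the knob is pressed home in the notch at about 1.27 rad, the cover is slid about 89 of 90 mm open, and the bottles and street model look unmoved in the last picture.

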